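# Load the ball dispenser and hold its spring gate open at the mark

### The arm

A 6-joint arm with a two-finger parallel gripper is mounted at the origin on a cart in front of the work surface, level with it; the furniture and walls round the work are solid. World frame = base frame: x ahead of the robot, y to its left, z up, the work surface at z = 0. Lengths are in mm, angles in rad, forces in N, time in s.
With the tool pointing down it reaches from about 275 to 850 mm from the base axis. Payload 5.2 kg.
Tool frame: the origin (TCP) lies on the centre line of the jaws, within the pads' length; the fingertips stand tip_extent ahead of it and the grasp point (between the pads) lies 3 mm ahead of it (tip_extent is the distance from the TCP to the fingertips, in mm); z points along the fingers, y is the direction in which the jaws open and shut (so a half turn about z gives the same grasp; the last joint's range is limited). The gripper opens to 85 mm and grips with 20 to 120 N. Pads are 22 mm wide; open, the fingers measure 114 mm over their backs; the gripper's body (76 mm by 85 mm) begins 54 mm behind the grasp point. The pads swing forward as they close: fully open they stand 13 mm farther back than shut.
Start: joints at [1.124, 0.259, 1.535, -0, 1.348, -0.203], TCP at [132.743, 533.746, 253.31] pointing down, gripper open.
Joint ranges: [-3.14, 3.14], [-0.91, 2.08], [0.19, 2.58], [-1.22, 4.36], [0.22, 2.71], [-3.12, 3.12]. Speed limits (rad/s): [2.57, 2.57, 3.14, 3.14, 3.14, 3.14].

### API

Orientations are given as a rotation vector (axis times angle).
In Python, from bench import * gives the robot as it stands.
- The arm moves only by the shell command python3 -m crank 'ROWS' [OPENING] [FORCE]. ROWS is JSON, one flat list of numbers, 4 for each row, row after row: the shift along the tool's x, y, z in m, then the turn about the tool's z in rad. A call has exactly 10 rows; each row shifts and turns the commanded pose from where the row before left it, along the tool's axes as they then stand; what a row does not reach is not made up. A row lasts 1/10 s, in which the tool goes at most 50 mm and 8.59 degrees, less where a joint would pass 70% of its speed; a pose out of reach is approached as far as the arm can. A call is refused whole if a number of a shift passes 0.05 or a number of a turn 0.15, either way. A call with a gripper value outside its range is refused whole. OPENING is the opening, from 0 (shut) to 1 (fully open), set as the call begins (- or left out, the last holds). The fingers move at their own pace and stop on an object; FORCE is the grip in N (left out, the last holds). Time passes only in rows, so rows that do not move let the fingers close, or fill a call up. It gives the time, the measured TCP pose, the force and the opening at its end, in the units of the state.
- read_state(): the state, without advancing time (a new reading comes with each control period).
- snapshot(name): name is "scene" or "top"; returns a dict with "frame" (384x512x3 uint8, red, green, blue), "camera_matrix" (3x3 intrinsics, pixels), "rvec" (rotation vector, rad) and "tvec" (3), from world to camera coordinates, as OpenCV has them. Camera axes: x right, y down, z forward; pixel columns grow to the right and rows downward; lengths in mm; the calibration is good to about 2 mm. A picture is of the moment at which its call begins. There is no depth.
- close_job(): hands the job in, once; it reports no verdict.
The state is a dict: "time_s": time; "qpos": joint angles; "qvel": joint speeds; "joint_efforts": joint torques, N m; "tcp_pos": TCP position; "ee_rot": TCP orientation; "contact_force": force on the tool from outside, world axes, zero at the start; "ft_torque": the same for the moment, N m; "opening": finger opening in mm.
Only numpy, scipy, OpenCV 4.12 (cv2) and the standard library are available. Lean on these libraries where they do the work, as an engineer would, in place of code of your own. Each camera call takes 0.05 s, during which the arm holds its last target.

### The job

Tip the three steel balls out of the little scoop into the dispenser's hopper while its gate is still shut, and stand the scoop back on the bench. Then take the wooden post of the spring-loaded gate slide, pull it out until its pointer lines up with the raised fin of the mark clip on the rail, so that all the balls drop into the cup below, and finish still holding the slide there: do not let go. Leave the cup, the jar of screws, the roll of tape and the oil stone where they are.

Things in the scene. Friction and masses are not known exactly. Their poses are not given: they have to be found in the camera images.
- dispenser: Fixed ball dispenser: two plywood cheeks (140 mm long, 122 mm apart outside) carry a round hopper; the cup stands between them. Origin: on the bench under the hopper's centre. Its -x axis points along its two rails (outer faces y = +-61 mm, tops 107 mm high, ends x = -219 mm), the way the slide pulls out. Mark clip on the +y rail, spring tube on the -y side.
- mouth (a point): Centre of the hopper's round mouth, at the height of its rim (185 mm). Inner diameter 124 mm; straight collar 28 mm deep, then a cone down to the throat.
- throat (a point): Centre of the hopper's throat (inner diameter 50 mm), 115 mm above the bench; balls rest here with their centres about this high while the gate is shut. Balls that rest on the gate drop through when the slide is out at the mark.
- gate (a joint): Travel of the gate slide in m: 0 = shut (where it starts), grows as it is pulled out along the dispenser's -x, end stop at 0.085. A spring pulls it shut: 4 N at 0, plus 1 N for every 10 mm (about 10 N at the mark); let go, it snaps shut.
- post (a point): Grasp point on the upright round wooden post of the slide: 16 mm in diameter, straight from 114 to 161 mm above the bench, top at 171 mm; this point lies on its axis at 150 mm. It moves with the slide. With the gate shut it is 125 mm in front of the hopper's centre; the hopper (rim 185 mm high) is 60 mm behind the post.
- pointer (a point): Tip of the slide's pointer, a 4 mm wide crossbar at the foot of the post, 110 mm above the bench, that ends just beside the rail the mark clip sits on. Same position along the travel as the post's axis.
- mark: Small steel clip on top of the dispenser's +y rail, fixed, with an upright fin 3 mm thick across the rail, 12 mm high (top 119 mm above the bench). Origin: on the rail's top under the fin's middle. Axes as the dispenser's. 48 to 62 mm of travel bring the pointer beside the fin.
- scoop_grip (a point): Centre of the scoop's handle: a square wooden bar, 14 x 14 mm, that bridges the pan 85 mm above the scoop's underside, 67 mm free between its two uprights. This point's x axis points to the scoop's open nose, y along the bar, z up. The scoop (about 150 g) has a pan 92 mm long, 76 mm wide, sides 38 mm and back 42 mm high, open at the nose.
- scoop_lip (a point): Middle of the scoop's pouring lip: 44 mm toward the nose from the handle's centre and 64 mm below it. The pan's floor rises 10 degrees to the lip, so balls stay at the back while it is level and roll out once the nose is tipped down by more than that; 30 to 40 degrees empties it.
- ball1_center (a point): Centre of a steel ball, 20 mm in diameter, 33 g; starts at the back of the scoop's pan.
- ball2_center (a point): Centre of a steel ball, 20 mm in diameter, 33 g; starts at the back of the scoop's pan.
- ball3_center (a point): Centre of a steel ball, 20 mm in diameter, 33 g; starts at the back of the scoop's pan.
- cup_mid (a point): Centre, half-way up, of the tin cup (72 mm diameter, 88 mm high, open top) that stands loose under the hopper. Leave it.
- jar: Jar of screws, 62 mm across, 81 mm high; origin at the underside. Leave it.
- tape: Roll of white tape lying flat, 68 mm across, 25 mm high; origin at the underside. Leave it.
- stone: Dark oil stone, 140 x 50 x 16 mm; origin at the underside. Leave it.

How it is judged:
By the outcome, as a careful person would: the job done as asked, in the order asked, and still so for the second after the job is handed in, while the arm keeps its last pose, push and grip.
It also fails if it takes over 72 s, if anything falls off the work surface, if the arm or the gripper's body presses on something with over 40 N, if the wrist force passes 120 N, or if a joint passes its speed limit or range.

## Working session

There is one attempt and no reset: what is moved stays moved. The work goes in short steps, Python scripts to look and compute and a shell command to move; the robot and the scene stay as the last step left them, time stands still between calls to the robot, and variables do not carry over. Pictures are saved under pics/ and viewed, and the job is handed in when it is done.

```bash
ls; mkdir -p pics; python3 - <<'E'
from bench import *
import cv2, numpy as np
s=read_state(); print({k:np.round(v,3).tolist() for k,v in s.items()})
for n in("scene","top"):
    d=snapshot(n); cv2.imwrite(f"pics/{n}0.png",cv2.cvtColor(d["frame"],cv2.COLOR_RGB2BGR))
    print(n,d["camera_matrix"],d["rvec"],d["tvec"])
E
```

```text
pics
{'time_s': 0.0, 'qpos': [1.124, 0.259, 1.536, -0.0, 1.348, -0.203], 'qvel': [0.001, -0.0, -0.001, 0.001, -0.002, -0.0], 'joint_efforts': [0.0, -44.602, -29.057, -0.001, 0.012, -0.0], 'tcp_pos': [132.52, 533.281, 252.446], 'ee_rot': [-0.382, -3.118, 0.003], 'contact_force': [-0.047, 0.034, 0.622], 'ft_torque': [-0.049, -0.033, 0.037], 'opening': 85.544}
scene [[428.80251867   0.         250.4936949 ]
 [  0.         428.80251867 195.56438218]
 [  0.           0.           1.        ]] [ 2.14604774 -0.83389775  0.393081  ] [-403.01247455  361.7133671   905.10015418]
top [[459.07239539   0.         256.71110223]
 [  0.         459.07239539 197.15435993]
 [  0.           0.           1.        ]] [ 1.84660332 -1.95382586  0.5638886 ] [  63.1163664   542.18719868 1420.29880854]
```

View pics/scene0.png

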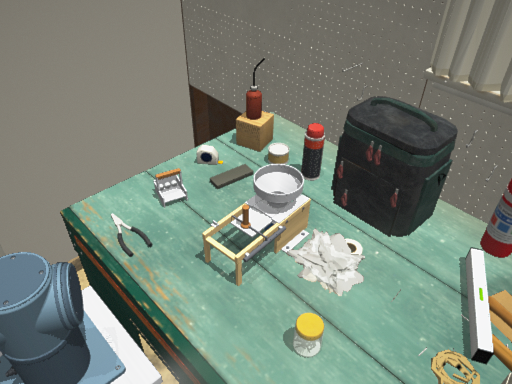

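View pics/top0.png

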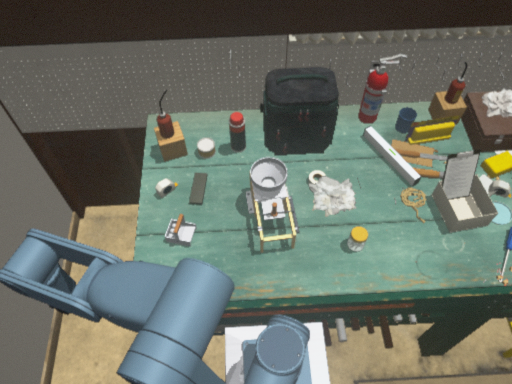

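The scene view shows the scoop at about (170,187), the hopper at (278,183), the post at (245,217), the jar at (309,335) and the stone at (231,177). I'll zoom in for measurements.

```bash
cat > h.py <<'E'
from bench import *
import cv2, numpy as np
from scipy.spatial.transform import Rotation as R
def cam(d): return d["camera_matrix"],cv2.Rodrigues(np.array(d["rvec"],float))[0],np.array(d["tvec"],float).ravel()
def proj(d,P):
    return cv2.projectPoints(np.array(P,float).reshape(-1,3),np.array(d["rvec"],float),np.array(d["tvec"],float),d["camera_matrix"],None)[0].reshape(-1,2)
def back(d,uv,z):
    K,r,t=cam(d); ray=r.T@np.linalg.inv(K)@np.array([*uv,1.]); c=-r.T@t
    return c+ray*(z-c[2])/ray[2]
def crop(d,name,x0,y0,w,h,s,pts=None):
    f=cv2.cvtColor(d["frame"],cv2.COLOR_RGB2BGR)[y0:y0+h,x0:x0+w]
    f=cv2.resize(f,None,fx=s,fy=s,interpolation=cv2.INTER_CUBIC)
    for k in range(0,w,10):
        cv2.line(f,(k*s,0),(k*s,6 if (x0+k)%50 else 14),(0,0,255),1)
        if k%20==0: cv2.putText(f,str(x0+k),(k*s,24),0,.4,(0,0,255),1)
    for k in range(0,h,10):
        cv2.line(f,(0,k*s),(6,k*s),(0,0,255),1)
        if k%20==0: cv2.putText(f,str(y0+k),(8,k*s+4),0,.4,(0,0,255),1)
    if pts is not None:
        for p in pts: cv2.circle(f,(int((p[0]+.5-x0)*s),int((p[1]+.5-y0)*s)),2,(255,0,255),-1)
    cv2.imwrite(f"pics/{name}.png",f)
E
python3 - <<'E'
from h import *
import pickle
S=snapshot("scene");T=snapshot("top")
pickle.dump((S,T),open("st0.pkl","wb"))
crop(S,"s_scoop",140,155,70,60,10)
crop(S,"s_disp",195,150,130,135,5)
crop(T,"t_scoop",155,205,50,45,12)
crop(T,"t_disp",235,150,75,105,5)
E
```

```text
(no output)
```

View pics/s_scoop.png

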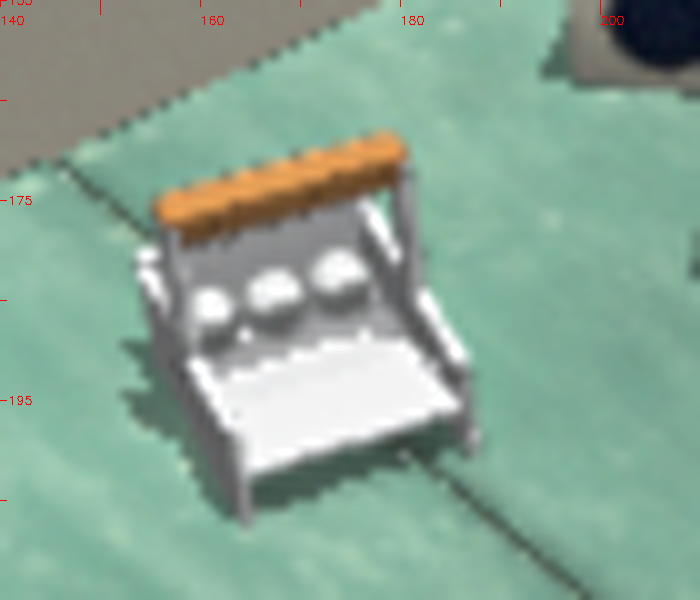

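View pics/s_disp.png

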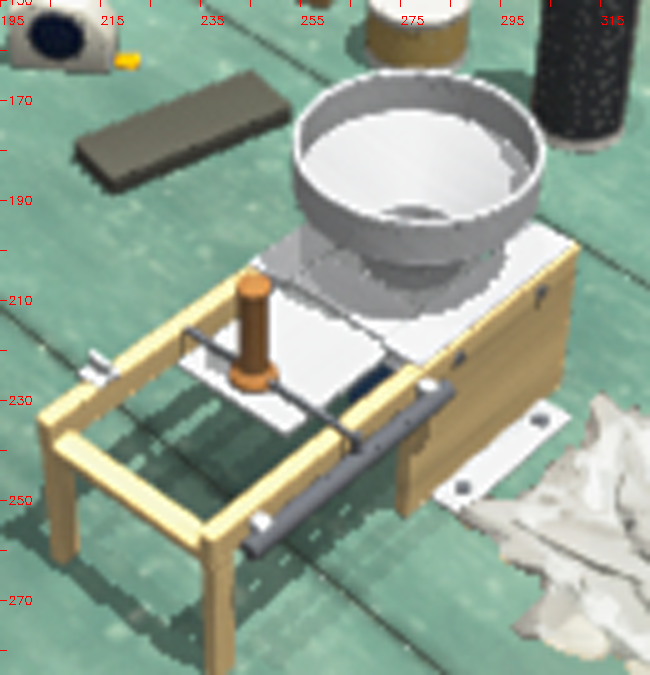

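View pics/t_scoop.png

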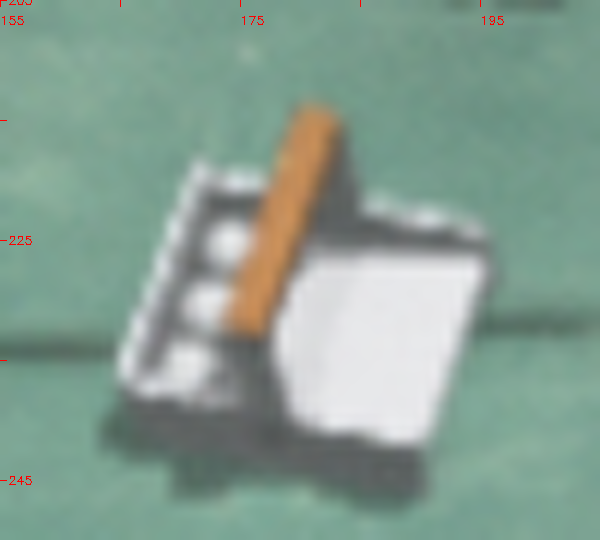

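View pics/t_disp.png

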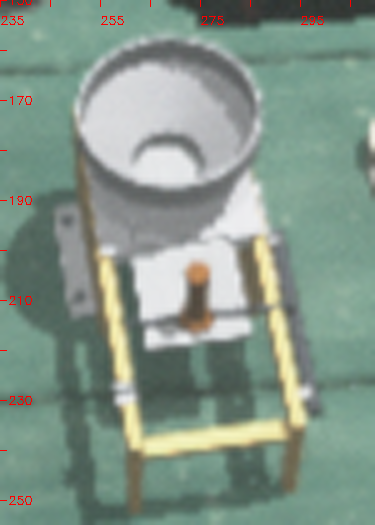

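```bash
cat > fit.py <<'E'
from h import *
import pickle
from scipy.optimize import least_squares
S,T=pickle.load(open("st0.pkl","rb"))
def fit(obs,x0):
    def P(x,L):
        c,s=np.cos(x[2]),np.sin(x[2]); L=np.array(L,float); return np.c_[x[0]+c*L[:,0]-s*L[:,1],x[1]+s*L[:,0]+c*L[:,1],L[:,2]]
    def f(x): return np.concatenate([(proj(d,P(x,[L]))-uv).ravel() for d,uv,L in obs])
    r=least_squares(f,x0,loss="soft_l1"); return r.x,f(r.x).reshape(-1,2),P
dobs=[(S,(278.4,178.5),(0,0,185)),(T,(268.3,171.9),(0,0,185)),(S,(245.5,206.8),(-125,0,171)),(T,(274,203.7),(-125,0,171)),
 (S,(202.1,233.5),(-219,61,107)),(T,(260.7,239.7),(-219,61,107)),(T,(295.3,234.8),(-219,-61,107))]
x,r,P=fit(dobs,[450,0,0]); print("disp",x,r.round(1).tolist())
pts=P(x,[(0,0,185),(-125,0,171),(-219,61,107),(-219,-61,107),(-125,61,110),(70,-61,107),(-70,-61,107),(-180,61,119)]+[(62*np.cos(a),62*np.sin(a),185) for a in np.linspace(0,6.28,24)])
print(pts[:2])
crop(S,"s_d1",195,150,130,135,5,proj(S,pts)); crop(T,"t_d1",235,150,75,105,6,proj(T,pts))
sobs=[(S,(164,206.5),(44,-38,0)),(S,(186.8,200),(44,38,0)),(S,(156.7,175.5),(0,-38,88)),(S,(179.5,168.8),(0,38,88)),
 (T,(180.7,213.5),(0,38,92)),(T,(175.2,231.8),(0,-38,92)),(T,(171.2,218.2),(-48,38,40)),(T,(165,236.5),(-48,-38,40))]
y,r,P=fit(sobs,[300,230,-1.5]); print("scoop",y,r.round(1).tolist())
pts=P(y,[(0,0,85),(44,0,21),(44,38,0),(44,-38,0),(-48,38,40),(-48,-38,40),(0,38,92),(0,-38,92),(44,38,38),(44,-38,38)])
crop(S,"s_s1",140,155,70,60,8,proj(S,pts)); crop(T,"t_s1",155,205,50,45,10,proj(T,pts))
a=cv2.imread("pics/s_d1.png");b=cv2.imread("pics/t_d1.png")
E
python3 fit.py; python3 - <<'E'
import cv2,numpy as np
def cat(n,*fs):
    im=[cv2.imread(f"pics/{f}.png") for f in fs];h=max(i.shape[0] for i in im)
    im=[cv2.copyMakeBorder(i,0,h-i.shape[0],0,4,cv2.BORDER_CONSTANT) for i in im]; o=np.hstack(im)
    s=min(1,800/o.shape[1],600/o.shape[0]); o=cv2.resize(o,None,fx=s,fy=s,interpolation=cv2.INTER_AREA)
    cv2.imwrite(f"pics/{n}.png",o)
cat("cmp_d","s_d1","t_d1");cat("cmp_s","s_s1","t_s1")
E
```

```text
disp [630.26705957 -14.51620739   6.3757078 ] [[-0.1, -0.9], [0.4, 0.0], [-0.0, -1.4], [0.6, 0.4], [-0.4, -1.1], [0.3, 0.1], [1.2, 0.2]]
[[630.26705957 -14.51620739 185.        ]
 [505.80170376 -26.06502564 171.        ]]
scoop [497.90176098 310.50419174 155.22978334] [[0.1, 0.3], [1.1, -0.4], [-0.9, 0.2], [0.7, 0.1], [0.8, 0.1], [-0.5, 0.3], [-0.2, 0.2], [-0.8, -0.0]]
```

View pics/cmp_d.png

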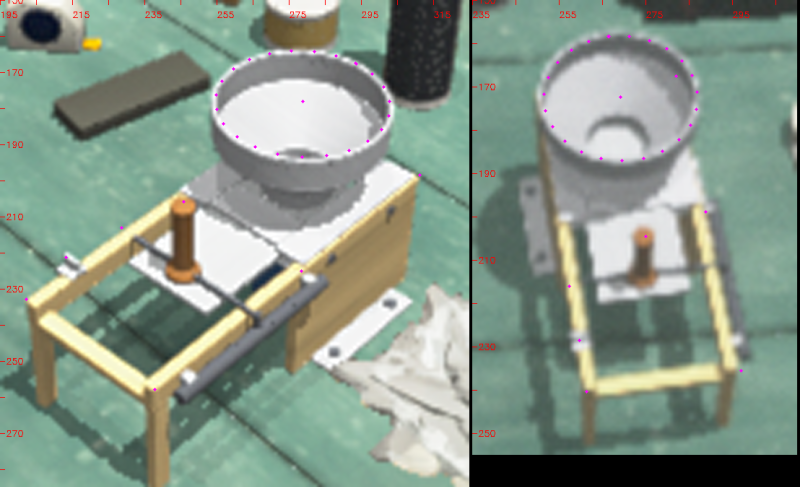

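View pics/cmp_s.png

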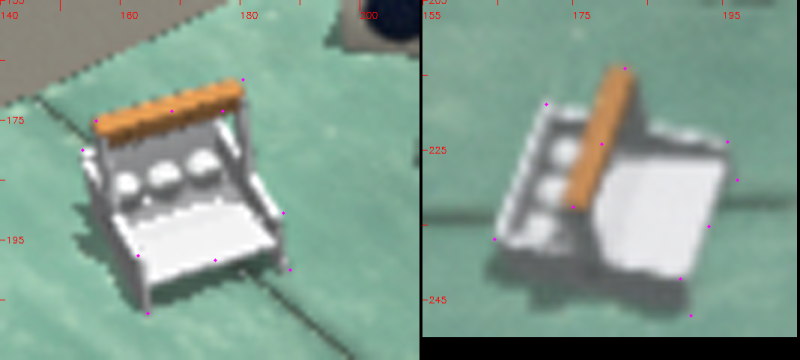

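```bash
python3 - <<'E'
from h import *
import bench,pickle
print([n for n in dir(bench) if not n.startswith('_')], getattr(bench,'tip_extent',None))
S,T=pickle.load(open("st0.pkl","rb"))
s=read_state(); M=R.from_rotvec(s['ee_rot']).as_matrix(); print(M.round(3))
print("bag front",back(T,(300,150),0),"bag corner left",back(T,(264,143),0),"bottle base",back(T,(238,149),0),back(S,(312,177),0),"jar",back(T,(358,248),0))
print("bar ends", back(T,(180.7,213.5),92),back(T,(175.2,231.8),92), back(S,(156.2,175.2),87),back(S,(180,168.9),87))
# tool turn needed
for sgn in(1,-1):
    yt=sgn*np.array([np.cos(-1.8498+np.pi/2),np.sin(-1.8498+np.pi/2),0]); c=M.T@yt; print("turn",np.arctan2(-c[0],c[1]))
g=np.array([497.9,310.5]); print("shift world",g-s['tcp_pos'][:2])
E
```

```text
['PlanningError', 'close_job', 'read_state', 'snapshot', 'tip_extent'] 22.0
[[-0.97   0.241 -0.   ]
 [ 0.241  0.97  -0.001]
 [ 0.    -0.001 -1.   ]]
bag front [ 8.66400631e+02 -1.62213466e+02  2.27373675e-13] bag corner left [912.35748815 -16.54247462   0.        ] bottle base [887.09757519  92.63835231   0.        ] [ 8.91563443e+02  7.56065328e+01 -1.13686838e-13] jar [ 408.72113071 -322.99818854    0.        ]
bar ends [535.11330459 302.89260749  92.        ] [462.5946522  319.29142365  92.        ] [464.28215581 323.44542635  87.        ] [534.72677227 301.71917053  87.        ]
turn 1.606056335905594
turn -1.5355363176841994
shift world [ 365.29362018 -222.99240559]
```

```bash
python3 -m crank '[-0.02,-0.006,0,0,-0.04,-0.013,0,0,-0.045,-0.014,0,0,-0.045,-0.014,0,0,-0.045,-0.014,0,0,-0.045,-0.014,0,0,-0.045,-0.014,0,0,-0.045,-0.014,0,0,-0.045,-0.014,0,0,-0.03,-0.01,0,0]' 1 25
python3 -m crank '[0,0,0,0.145,0,0,0,0.145,0,0,0,0.145,0,0,0,0.145,0,0,0,0.145,0,0,0,0.145,0,0,0,0.145,0,0,0,0.145,0,0,0,0.145,0,0,0,0.145]'
```

```text
time_s: 1.2
tcp_pos: [497.6, 310.6, 253.0]
ee_rot: [0.385, 3.117, -0.001]
contact_force: [0.0, 1.4, 0.4]
opening: 85.6
time_s: 2.2
tcp_pos: [495.0, 312.7, 253.0]
ee_rot: [-2.36, -2.074, 0.001]
contact_force: [0.1, -0.0, -1.3]
opening: 85.5
```

```bash
python3 -m crank '[0,0,0.01,0.08,0,0,0.015,0.075,0,0,0.015,0,0,0,0.015,0,0,0,0.02,0,0,0,0.02,0,0,0,0.015,0,0,0,0.01,0,0,0,0.006,0,0,0,0,0]'
python3 - <<'E'
from h import *
s=read_state(); M=R.from_rotvec(s['ee_rot']).as_matrix(); print(M.round(3), s['tcp_pos'])
yt=np.array([np.cos(-.27),np.sin(-.27),0]);c=M.T@yt; print("turn",np.arctan2(-c[0],c[1]))
print(M.T@(np.array([498.8,311.3,s['tcp_pos'][2]])-s['tcp_pos']))
d=snapshot("scene"); crop(d,"s2",120,100,100,110,5); t=snapshot("top"); crop(t,"t2",130,180,90,80,7)
E
```

```text
time_s: 3.2
tcp_pos: [494.8, 312.6, 126.7]
ee_rot: [-2.508, -1.892, 0.002]
contact_force: [0.1, -0.0, -0.1]
opening: 85.5
[[ 0.274  0.962 -0.001]
 [ 0.962 -0.274 -0.   ]
 [-0.001 -0.001 -1.   ]] [494.82391928 312.6025345  126.6727898 ]
turn -0.008062956372296055
[-1.61094322e-01  4.18089064e+00 -4.00415198e-03]
```

View pics/s2.png

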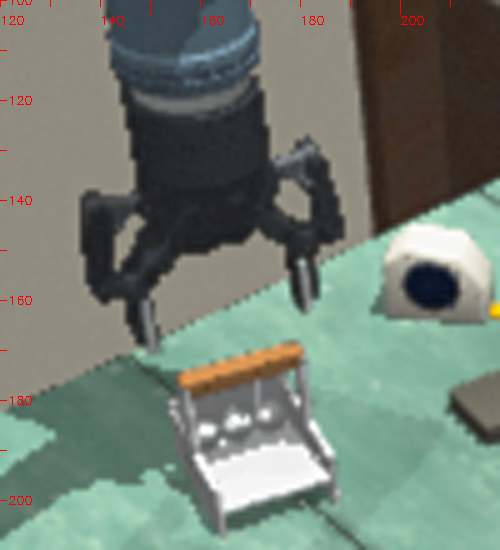

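View pics/t2.png

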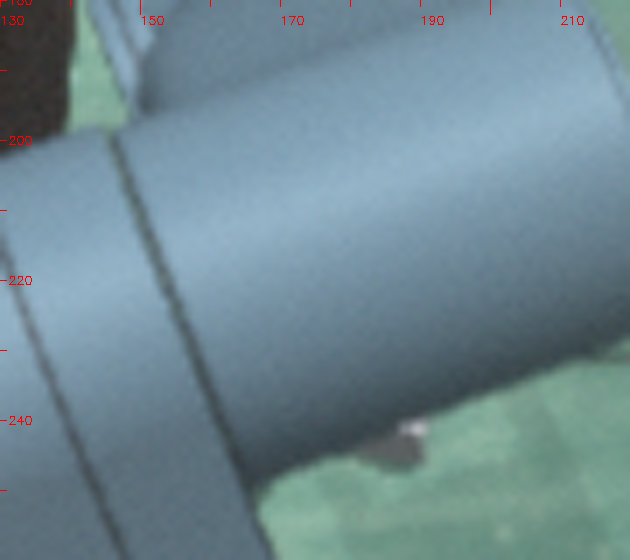

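```bash
python3 - <<'E'
from h import *
import pickle
S,T=pickle.load(open("st0.pkl","rb"))
s=read_state(); M=R.from_rotvec(s['ee_rot']).as_matrix();p=np.array(s['tcp_pos'])
for e in(9,13,17,22):
    print(e,proj(S,[p+M@[0,k,e] for k in(-43,43)]).round(1).tolist())
for q in [(498,310.5),(499,312),(497,311)]:print(q,proj(S,[(q[0]-.962*38,q[1]+.274*38,85),(q[0]+.962*38,q[1]-.274*38,85)]).round(1).tolist())
E
```

```text
9 [[151.5, 167.7], [179.6, 160.1]]
13 [[151.7, 168.8], [179.7, 161.2]]
17 [[151.9, 169.9], [179.9, 162.3]]
22 [[152.1, 171.3], [180.1, 163.6]]
(498, 310.5) [[156.0, 176.5], [180.3, 169.7]]
(499, 312) [[156.0, 176.1], [180.3, 169.3]]
(497, 311) [[155.6, 176.6], [180.0, 169.8]]
```

```bash
python3 -m crank '[0,0.0015,0,0,0,0.002,0,0,0,0,0.006,0,0,0,0.006,0,0,0,0.006,0,0,0,0.006,0,0,0,0.006,0,0,0,0.006,0,0,0,0.005,0,0,0,0.005,0]'
python3 - <<'E'
from h import *
s=read_state(); print(np.round(s['contact_force'],2),s['tcp_pos'])
d=snapshot("scene"); crop(d,"s3",120,110,90,100,6)
E
```

```text
time_s: 4.3
tcp_pos: [498.5, 311.8, 80.8]
ee_rot: [-2.508, -1.892, 0.0]
contact_force: [0.9, -0.1, -0.9]
opening: 85.2
[ 0.92 -0.06 -0.94] [498.466372   311.79837896  80.83222115]
```

View pics/s3.png

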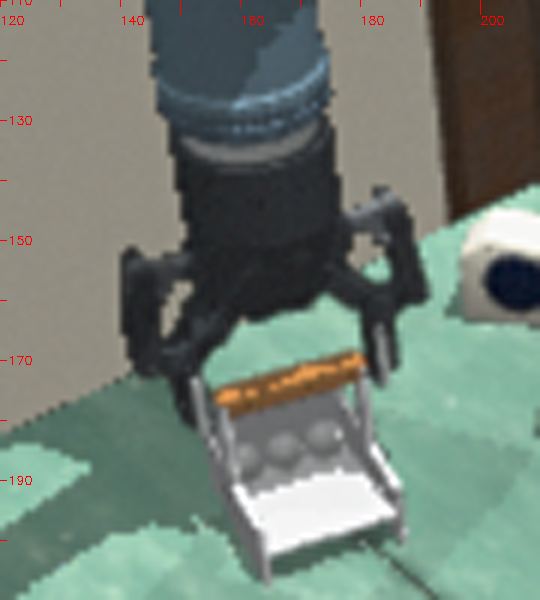

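The fingers straddle the bar: left pad at about (152,176), right pad at about (183,170). I'll close gently.

```bash
python3 -m crank '[0,0,0,0,0,0,0,0,0,0,0,0,0,0,0,0,0,0,0,0,0,0,0,0,0,0,0,0,0,0,0,0,0,0,0,0,0,0,0,0]' 0 30
python3 - <<'E'
from h import *
s=read_state(); print(np.round(s['contact_force'],2),s['tcp_pos'],s['opening'])
E
python3 -m crank '[0,0,0,0,0,0,-0.002,0,0,0,-0.004,0,0,0,-0.006,0,0,0,-0.008,0,0,0,-0.008,0,0,0,-0.006,0,0,0,-0.004,0,0,0,-0.002,0,0,0,0,0]'
python3 - <<'E'
from h import *
d=snapshot("scene"); crop(d,"s4",120,100,90,100,6)
E
```

```text
time_s: 5.35
tcp_pos: [498.5, 311.8, 81.3]
ee_rot: [2.508, 1.892, 0.0]
contact_force: [-0.4, -0.3, -2.2]
opening: 76.1
[-0.35 -0.29 -2.15] [498.47548056 311.77646832  81.33260614] 76.14849067566105
time_s: 6.35
tcp_pos: [498.6, 311.8, 121.6]
ee_rot: [2.508, 1.892, 0.001]
contact_force: [0.3, -0.2, -2.6]
opening: 76.2
```

View pics/s4.png

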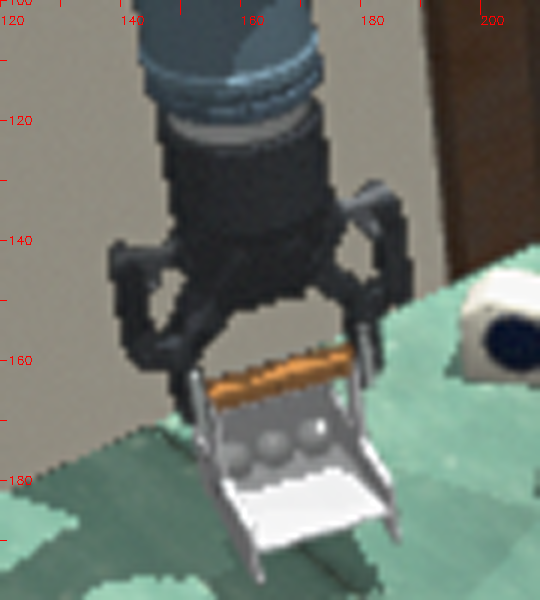

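```bash
python3 -m crank '[0,0,-0.005,0,0,0,-0.012,0,0,0,-0.02,0,0,0,-0.022,0,0,0,-0.022,0,0,0,-0.022,0,0,0,-0.022,0,0,0,-0.02,0,0,0,-0.015,0,0,0,-0.01,0]'
python3 -m crank '[-0.003,0.003,0,0,-0.007,0.006,0,0,-0.011,0.01,0,0,-0.014,0.012,0,0,-0.014,0.012,0,0,-0.015,0.013,0,0,-0.015,0.013,0,0,-0.015,0.013,0,0,-0.015,0.013,0,0,-0.015,0.013,0,0]'
python3 -m crank '[-0.015,0.013,0,0,-0.015,0.013,0,0,-0.015,0.013,0,0,-0.015,0.013,0,0,-0.015,0.013,0,0,-0.014,0.012,0,0,-0.014,0.012,0,0,-0.011,0.01,0,0,-0.007,0.006,0,0,-0.003,0.003,0,0]'
python3 - <<'E'
from h import *
s=read_state(); print(np.round(s['contact_force'],2),s['tcp_pos'],s['opening'])
d=snapshot("scene"); crop(d,"s5",205,80,130,120,5)
d=snapshot("top"); crop(d,"t5",215,110,100,100,6)
E
```

```text
time_s: 7.4
tcp_pos: [498.8, 311.9, 293.7]
ee_rot: [2.507, 1.892, 0.004]
contact_force: [1.3, -0.2, -2.7]
opening: 76.3
time_s: 8.4
tcp_pos: [568.6, 160.7, 290.1]
ee_rot: [-2.508, -1.891, 0.003]
contact_force: [0.3, 0.1, -2.7]
opening: 76.4
time_s: 9.4
tcp_pos: [638.5, 13.1, 291.2]
ee_rot: [-2.508, -1.891, 0.0]
contact_force: [1.2, 0.2, -3.5]
opening: 76.5
[ 1.19  0.24 -3.53] [638.52188665  13.06147487 291.16042825] 76.46177713514204
```

View pics/s5.png

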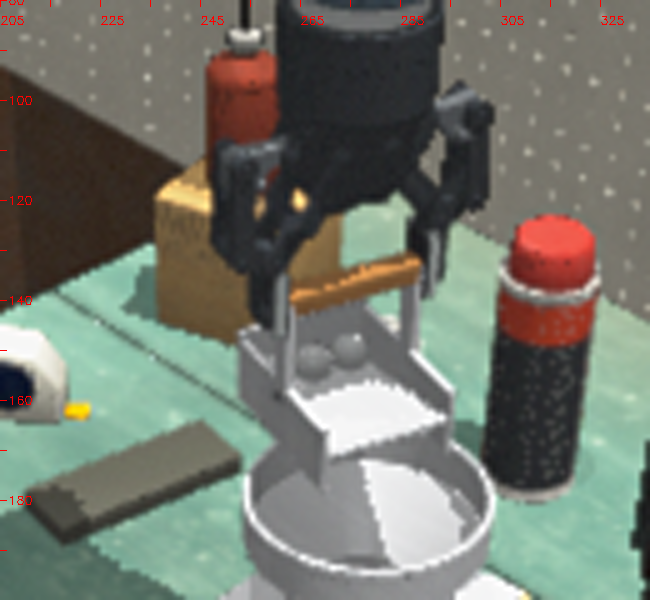

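View pics/t5.png

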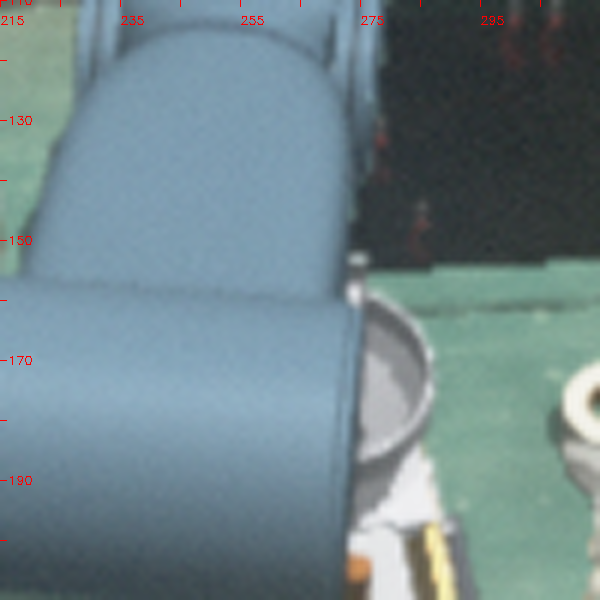

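```bash
python3 -m crank '[-0.002,0,0.002,0,-0.002,0,0.004,0,-0.002,0,0.004,0,0,0,0.004,0,0,0,0.003,0,0,0,0.003,0,0,0,0.002,0,0,0,0.002,0,0,0,0.001,0,0,0,0,0]' - 22
python3 -m crank '[-0.003,0,0.001,0,-0.003,0,0.001,0,-0.003,0,0.0015,0,-0.003,0,0.0015,0,-0.003,0,0.0015,0,-0.0026,0,0.0016,0,-0.0026,0,0.0016,0,-0.0026,0,0.0016,0,0,0,0,0,0,0,0,0]'
python3 - <<'E'
from h import *
s=read_state(); print(np.round(s['contact_force'],2),s['tcp_pos'],s['opening'])
d=snapshot("scene"); crop(d,"s6",205,80,130,120,5)
E
```

```text
time_s: 10.5
tcp_pos: [636.4, 8.3, 266.2]
ee_rot: [-2.508, -1.892, 0.0]
contact_force: [0.2, 1.1, -2.2]
opening: 76.4
time_s: 11.5
tcp_pos: [630.5, -14.5, 255.5]
ee_rot: [2.507, 1.89, 0.0]
contact_force: [-0.0, 0.2, 4.7]
opening: 76.2
[-0.05  0.17  4.69] [630.4875958  -14.54751351 255.50226908] 76.1749108732957
```

View pics/s6.png

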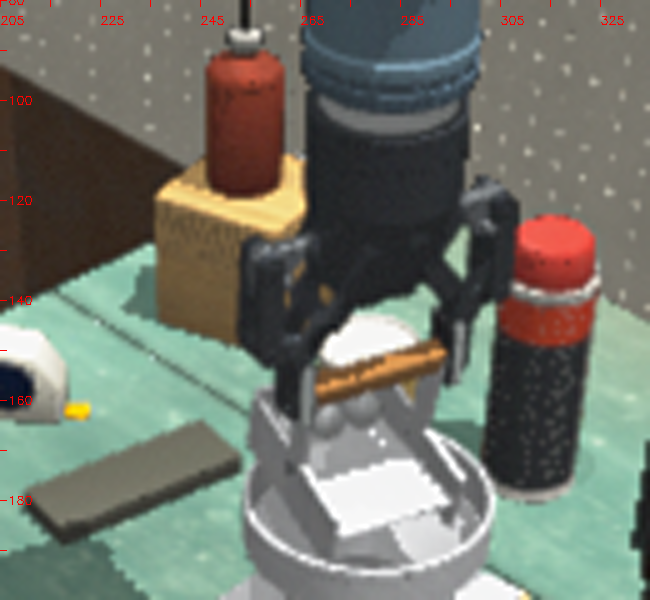

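The scoop is pivoting nose-down in the pads, with about 7 N at the rim. I'll continue along the arc.

```bash
python3 -m crank '[-0.002,0,0.0015,0,-0.002,0,0.0016,0,-0.002,0,0.0017,0,-0.002,0,0.0018,0,-0.002,0,0.0018,0,-0.002,0,0.002,0,-0.002,0,0.002,0,-0.001,0,0.001,0,0,0,0,0,0,0,0,0]'
python3 - <<'E'
from h import *
s=read_state(); print(np.round(s['contact_force'],2),s['tcp_pos'],s['opening'])
d=snapshot("scene"); crop(d,"s7",205,80,130,120,5)
E
```

```text
time_s: 12.55
tcp_pos: [626.3, -29.1, 242.2]
ee_rot: [2.507, 1.891, -0.0]
contact_force: [-0.5, -1.8, 5.8]
opening: 76.4
[-0.55 -1.81  5.8 ] [626.25637707 -29.05644683 242.21961752] 76.4076136740397
```

View pics/s7.png

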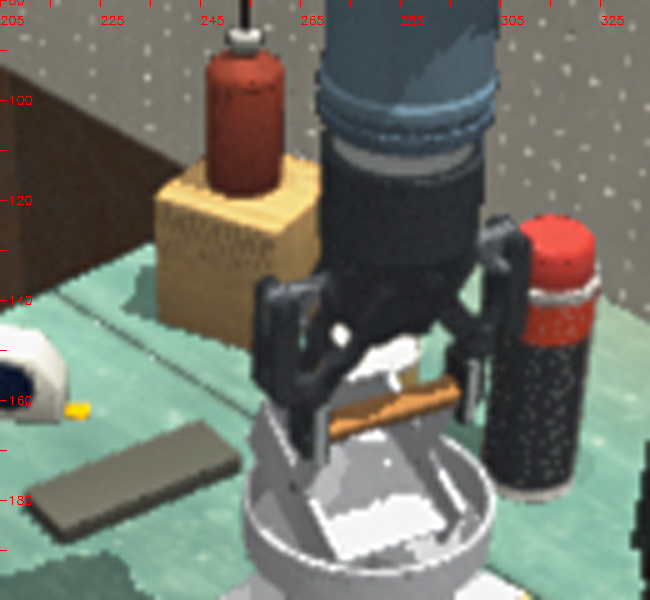

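```bash
python3 -m crank '[-0.001,0,0.001,0,-0.001,0,0.001,0,-0.001,0,0.001,0,-0.001,0,0.001,0,-0.001,0,0.001,0,0,0,0,0,0,0,0,0,0,0,0,0,0,0,0,0,0,0,0,0]'
python3 - <<'E'
from h import *
s=read_state(); print(np.round(s['contact_force'],2),s['tcp_pos'],s['opening'])
d=snapshot("scene"); crop(d,"s8",235,130,80,70,8)
E
```

```text
time_s: 13.6
tcp_pos: [624.9, -33.5, 237.1]
ee_rot: [2.507, 1.891, 0.0]
contact_force: [0.3, 0.3, 5.6]
opening: 76.4
[0.31 0.28 5.57] [624.94329759 -33.52202491 237.05568669] 76.36547038226036
```

View pics/s8.png

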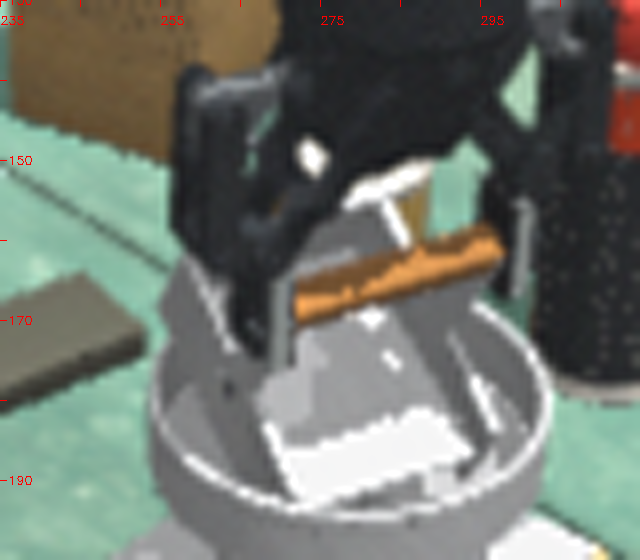

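```bash
python3 -m crank '[0,0,-0.002,0,0,0,-0.003,0,0.003,0,-0.003,0,0.005,0,-0.003,0,0.006,0,-0.004,0,0.007,0,-0.004,0,0.007,0,-0.004,0,0.006,0,-0.004,0,0.004,0,-0.002,0,0,0,0,0]'
python3 -m crank '[0,0,0.001,0,0,0,0.001,0,0.001,0,0.001,0,0.002,0,0,0,0.003,0,-0.001,0,0.004,0,-0.001,0,0.004,0,-0.001,0,0.004,0,-0.001,0,0.002,0,0,0,0,0,0,0]'
python3 - <<'E'
from h import *
s=read_state(); print(np.round(s['contact_force'],2),s['tcp_pos'],s['opening'])
p=np.array(s['tcp_pos']); print("front of rim",51+(p[:2]-[630.3,-14.5])@[-.274,-.962], "above",p[2]+3.7-185)
d=snapshot("scene"); crop(d,"s9",205,80,130,120,5)
E
```

```text
time_s: 14.65
tcp_pos: [635.5, 4.4, 266.1]
ee_rot: [2.507, 1.893, 0.001]
contact_force: [-0.6, 0.1, -1.6]
opening: 76.5
time_s: 15.65
tcp_pos: [640.8, 22.6, 267.5]
ee_rot: [2.506, 1.891, 0.0]
contact_force: [-2.7, -4.4, 4.3]
opening: 76.1
[-2.7  -4.39  4.34] [640.8304074   22.5716673  267.53045036] 76.07179888031877
front of rim 12.451724432039498 above 86.23045035588194
```

View pics/s9.png

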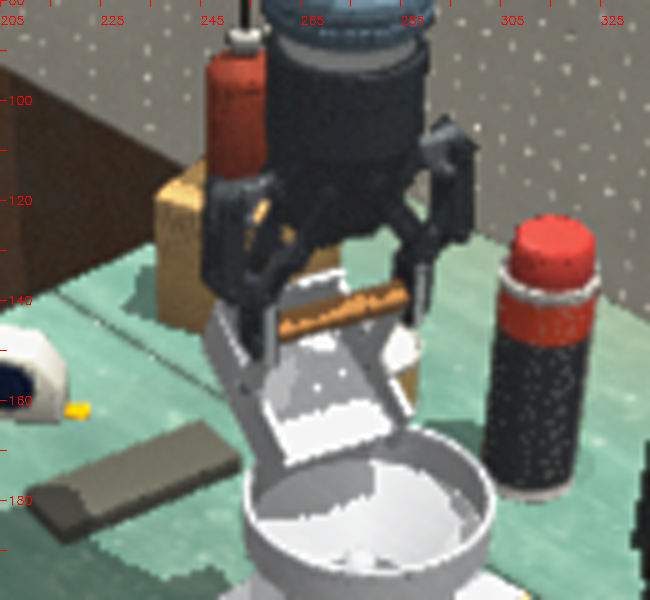

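```bash
python3 -m crank '[0.003,0,-0.001,0,0.004,0,-0.0005,0,0.004,0,0,0,0.004,0,0,0,0.004,0,0.0005,0,0.004,0,0.0005,0,0.004,0,0.001,0,0.004,0,0.001,0,0.002,0,0.001,0,0,0,0,0]'
python3 - <<'E'
from h import *
s=read_state(); print(np.round(s['contact_force'],2),s['tcp_pos'],s['opening'])
p=np.array(s['tcp_pos']); print("front of rim",51+(p[:2]-[630.3,-14.5])@[-.274,-.962], "above",p[2]+3.7-185)
d=snapshot("scene"); crop(d,"s10",205,80,130,120,5)
E
```

```text
time_s: 16.7
tcp_pos: [650.4, 55.7, 265.4]
ee_rot: [2.506, 1.893, 0.004]
contact_force: [-0.8, -2.1, 7.9]
opening: 76.7
[-0.83 -2.05  7.92] [650.40722504  55.73140402 265.3607886 ] 76.7336325351381
front of rim -22.071990325906214 above 84.06078860230963
```

View pics/s10.png

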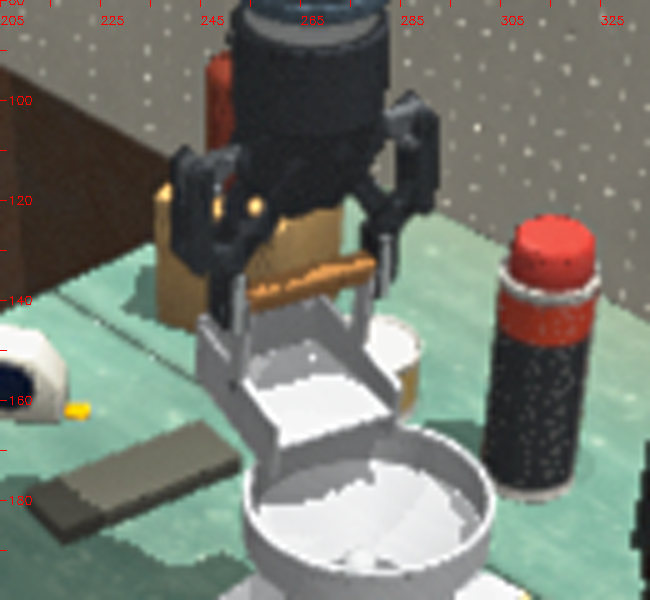

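```bash
python3 -m crank '[0,0,-0.005,0,0,0,-0.01,0,0,0,-0.01,0,0.005,-0.005,-0.005,0,0.012,-0.013,0,0,0.018,-0.019,0,0,0.02,-0.021,0,0,0.02,-0.021,0,0,0.02,-0.021,0,0,0.02,-0.022,0,0]' - 25
python3 -m crank '[0.02,-0.021,0,0,0.02,-0.021,0,0,0.018,-0.019,0.005,0,0.015,-0.016,0.01,0,0.011,-0.012,0.015,0,0.005,-0.005,0.02,0,0,0,0.025,0,0,0,0.025,0,0,0,0.025,0,0,0,0.02,0]'
python3 - <<'E'
from h import *
s=read_state(); M=R.from_rotvec(s['ee_rot']).as_matrix();print(np.round(s['contact_force'],2),s['tcp_pos'],s['opening']); print(M.T@(np.array([498.5,311.8,81.5])-s['tcp_pos']))
d=snapshot("scene"); crop(d,"s11",110,60,100,120,5)
E
```

```text
time_s: 17.75
tcp_pos: [562.0, 200.8, 293.8]
ee_rot: [-2.506, -1.892, 0.001]
contact_force: [1.1, 0.2, -1.8]
opening: 76.4
time_s: 18.75
tcp_pos: [495.8, 310.8, 147.5]
ee_rot: [-2.506, -1.892, 0.003]
contact_force: [0.4, -1.0, -1.3]
opening: 76.3
[ 0.39 -0.99 -1.29] [495.7848019  310.79132313 147.46282257] 76.31013271509335
[ 1.76287986  2.47596759 65.95639112]
```

View pics/s11.png

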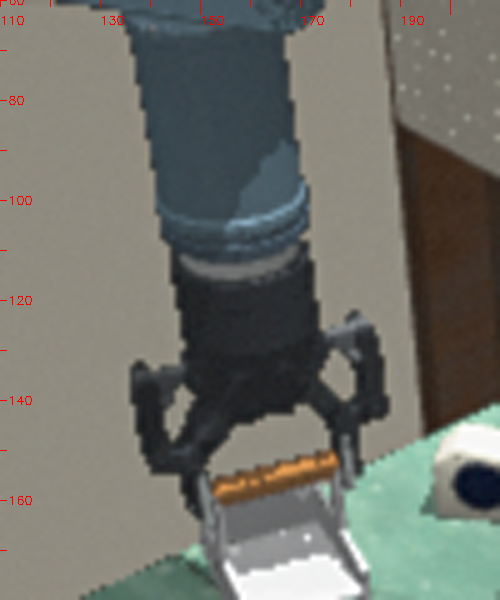

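```bash
python3 -m crank '[0.001,0.001,0.012,0,0.001,0.001,0.012,0,0,0,0.012,0,0,0,0.009,0,0,0,0.007,0,0,0,0.005,0,0,0,0.004,0,0,0,0.003,0,0,0,0.002,0,0,0,0.001,0]'
python3 - <<'E'
from h import *
s=read_state(); print(np.round(s['contact_force'],2),s['tcp_pos'],s['opening'])
d=snapshot("scene"); crop(d,"s12",120,110,90,100,6)
E
```

```text
time_s: 19.8
tcp_pos: [500.7, 311.6, 82.4]
ee_rot: [-2.508, -1.892, -0.001]
contact_force: [-1.8, 1.1, 3.4]
opening: 76.5
[-1.83  1.14  3.44] [500.67714094 311.64019967  82.44355063] 76.51625746279831
```

View pics/s12.png

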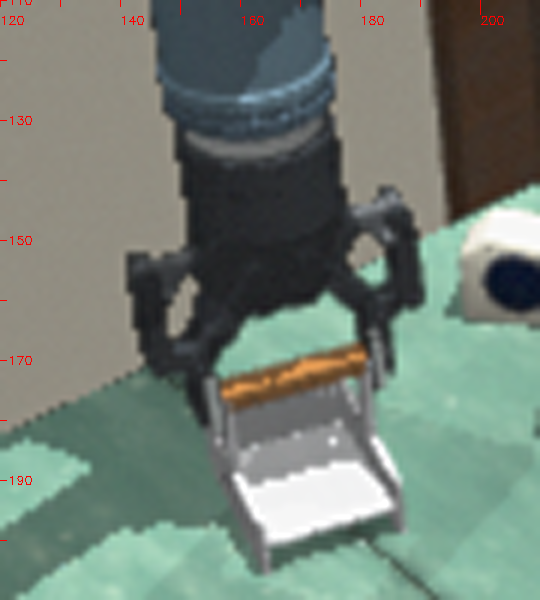

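```bash
python3 -m crank '[0,0,0.001,0,0,0,0.001,0,0,0,0.0005,0,0,0,0,0,0,0,0,0,0,0,0,0,0,0,0,0,0,0,0,0,0,0,0,0,0,0,0,0]'
python3 -m crank '[0,0,0,0,0,0,0,0,0,0,0,0,0,0,0,0,0,0,0,0,0,0,0,0,0,0,-0.003,0,0,0,-0.005,0,0,0,-0.008,0,0,0,-0.01,0]' 1 
python3 - <<'E'
from h import *
s=read_state(); print(np.round(s['contact_force'],2),s['tcp_pos'],s['opening'])
d=snapshot("scene"); crop(d,"s13",120,110,90,100,6)
E
```

```text
time_s: 20.85
tcp_pos: [500.8, 312.3, 81.9]
ee_rot: [-2.508, -1.892, -0.004]
contact_force: [-3.3, 1.1, 12.5]
opening: 76.4
time_s: 21.85
tcp_pos: [500.4, 311.4, 106.3]
ee_rot: [-2.508, -1.892, 0.0]
contact_force: [0.4, -0.3, -0.1]
opening: 85.3
[ 0.43 -0.3  -0.1 ] [500.42087508 311.39760005 106.30661502] 85.30205566883856
```

View pics/s13.png

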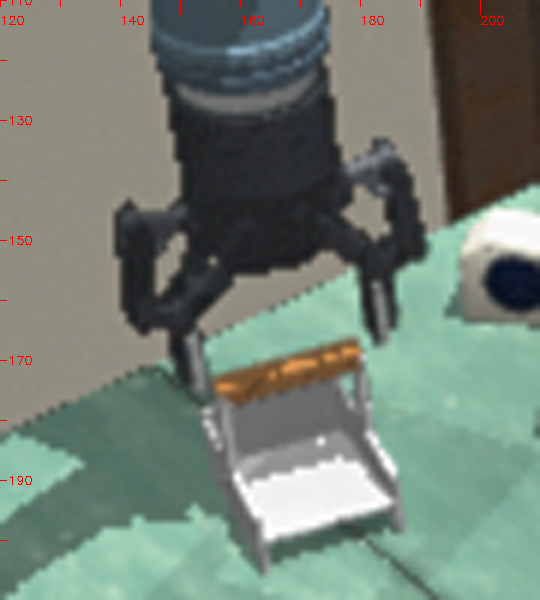

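```bash
python3 -m crank '[0,0,-0.01,0,0,0,-0.02,0,0,0,-0.025,0,0,0,-0.03,0,0,0,-0.03,0,-0.01,0.003,-0.02,0,-0.02,0.006,-0.01,0,-0.03,0.009,0,0,-0.035,0.0105,0,0,-0.035,0.0105,0,0]'
python3 -m crank '[-0.035,0.0105,0,0,-0.035,0.0105,0,0,-0.035,0.0105,0,0,-0.035,0.0105,0,0,-0.03,0.009,0,0,-0.02,0.006,0,0,0,0,0,0.14,0,0,0,0.14,0,0,0,0.14,0,0,0,0.14]'
python3 -m crank '[0,0,0,0.14,0,0,0,0.14,0,0,0,0.14,0,0,0,0.14,0,0,0,0.08,0,0,0,0,0,0,0,0,0,0,0,0,0,0,0,0,0,0,0,0]'
python3 - <<'E'
from h import *
import pickle
s=read_state(); M=R.from_rotvec(s['ee_rot']).as_matrix();print(M.round(3),s['tcp_pos'],s['opening'])
a=0.0925; yt=np.array([np.sin(a),-np.cos(a),0]);c=M.T@yt; print("turn",np.arctan2(-c[0],c[1]))
print(M.T@(np.array([505.8,-26.1,146])-s['tcp_pos']))
d=snapshot("scene"); crop(d,"s14",195,110,130,120,6)
S,T=pickle.load(open("st0.pkl","rb"))
crop(S,"s_clip",200,205,40,35,18); crop(T,"t_clip",250,205,45,35,16)
E
```

```text
time_s: 22.9
tcp_pos: [502.0, 174.7, 251.4]
ee_rot: [2.506, 1.893, 0.001]
contact_force: [0.0, -0.6, 0.3]
opening: 85.5
time_s: 23.9
tcp_pos: [504.8, -22.8, 251.3]
ee_rot: [2.936, 1.116, 0.001]
contact_force: [0.2, 0.0, -0.2]
opening: 85.5
time_s: 24.9
tcp_pos: [504.9, -22.6, 250.6]
ee_rot: [3.138, 0.147, -0.0]
contact_force: [0.5, 0.2, -1.1]
opening: 85.6
[[ 0.996  0.093 -0.   ]
 [ 0.093 -0.996 -0.   ]
 [-0.     0.    -1.   ]] [504.92397909 -22.6405037  250.62174395] 85.59211042128369
turn 0.0008986529005836609
[  0.55529421   3.52388294 104.62178899]
```

View pics/s14.png

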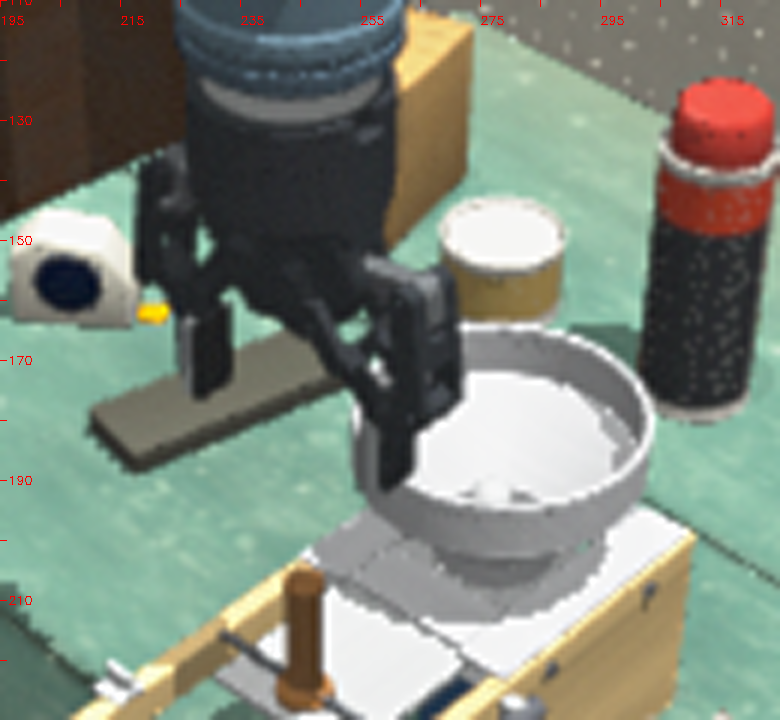

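View pics/s_clip.png

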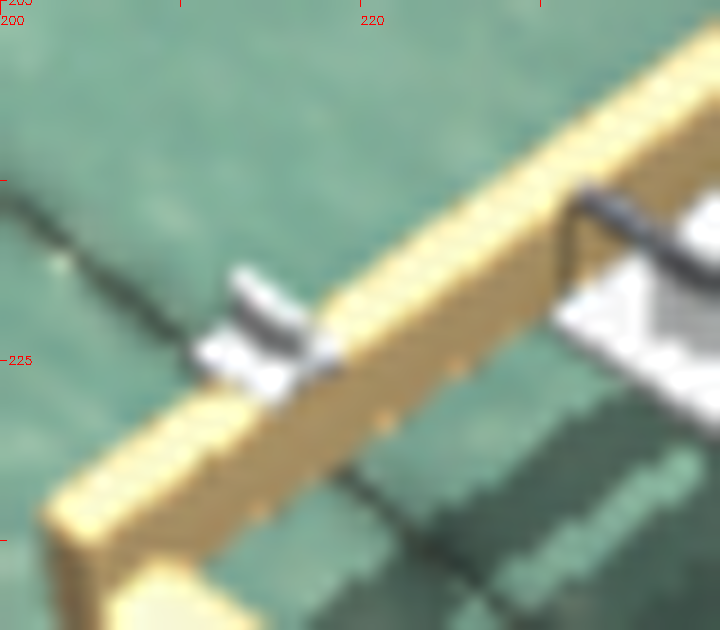

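View pics/t_clip.png

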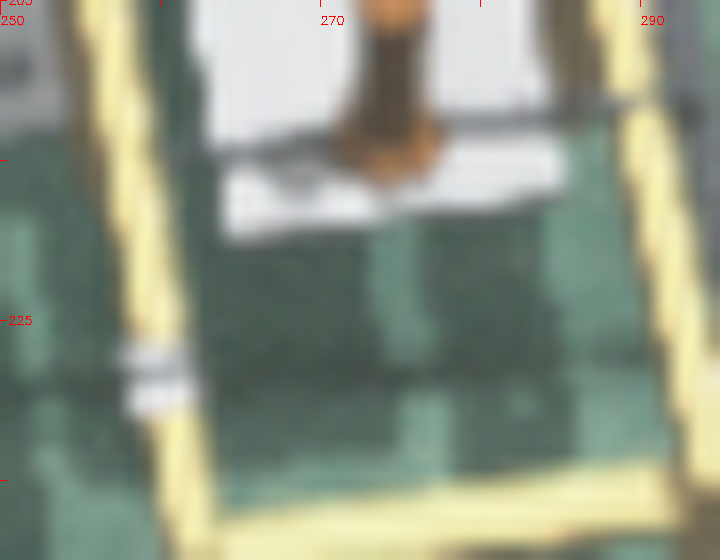

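```bash
cat > mk.py <<'E'
from h import *
import pickle
S,T=pickle.load(open("st0.pkl","rb"))
a=0.0925
def loc(p): 
    v=np.array(p)[:2]-[630.27,-14.52]; return np.round([np.cos(a)*v[0]+np.sin(a)*v[1],-np.sin(a)*v[0]+np.cos(a)*v[1]],1)
def w(l): return (630.27+np.cos(a)*l[0]-np.sin(a)*l[1],-14.52+np.sin(a)*l[0]+np.cos(a)*l[1],l[2])
if __name__=="__main__":
    print("S fin top",loc(back(S,(214.9,221.4),119)),"S base",loc(back(S,(214.4,224.3),108.5)))
    print("T fin top",loc(back(T,(259.3,226.8),119)),"T base",loc(back(T,(259.4,228.4),108.5)))
    print("S pointer tip",loc(back(S,(231.9,215.1),110)),"post top",loc(back(S,(245.5,206.8),171)),loc(back(T,(274,203.7),171)))
    print("T pointer at y0..", loc(back(T,(263.6,214.3),110)),loc(back(T,(288,211.7),110)))
    for x in(-172,-176,-180,-184):
        L=[(x+dx,y,z) for dx in(-1.5,1.5) for y in(49,61) for z in(107,119)]
        crop(S,f"s_c{-x}",200,205,40,35,10,proj(S,[w(l) for l in L])); crop(T,f"t_c{-x}",245,210,35,35,10,proj(T,[w(l) for l in L]))
    r=[np.hstack([cv2.imread(f"pics/{v}_c{x}.png") for x in(172,176,180,184)]) for v in "st"]
    r[1]=cv2.copyMakeBorder(r[1],0,0,0,r[0].shape[1]-r[1].shape[1],cv2.BORDER_CONSTANT)
    o=np.vstack(r); cv2.imwrite("pics/clipcmp.png",cv2.resize(o,(800,int(o.shape[0]*800/o.shape[1])),interpolation=cv2.INTER_AREA))
E
python3 mk.py
```

```text
S fin top [-177.9   55.6] S base [-178.8   57.3]
T fin top [-175.1   60. ] T base [-175.6   59.8]
S pointer tip [-125.6   47.3] post top [-128.6   -3.5] [-123.1    1.8]
T pointer at y0.. [-123.4   37.1] [-125.8  -48.8]
```

View pics/clipcmp.png

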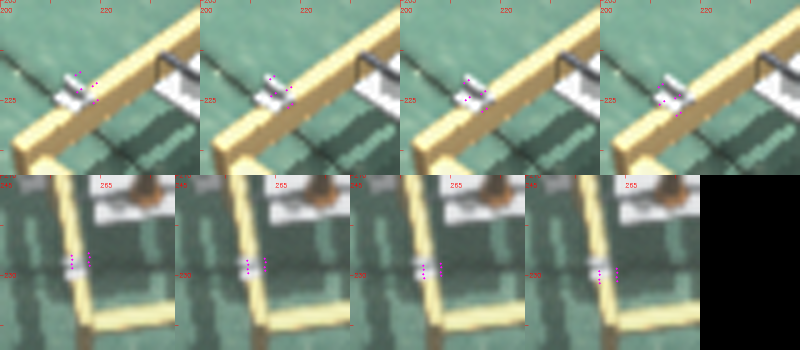

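```bash
python3 -m crank '[0,0.0015,0.01,0,0,0.002,0.014,0,0,0,0.016,0,0,0,0.016,0,0,0,0.014,0,0,0,0.01,0,0,0,0.008,0,0,0,0.006,0,0,0,0.003,0,0,0,0,0]'
python3 - <<'E'
from h import *
s=read_state(); print(np.round(s['contact_force'],2),s['tcp_pos'],s['opening'])
d=snapshot("scene"); crop(d,"s15",190,130,120,110,6)
E
```

```text
time_s: 25.95
tcp_pos: [505.3, -26.1, 153.4]
ee_rot: [-3.138, -0.146, 0.0]
contact_force: [-0.1, 0.5, 0.1]
opening: 85.4
[-0.09  0.52  0.11] [505.25864306 -26.10994053 153.44082824] 85.39750440167255
```

View pics/s15.png

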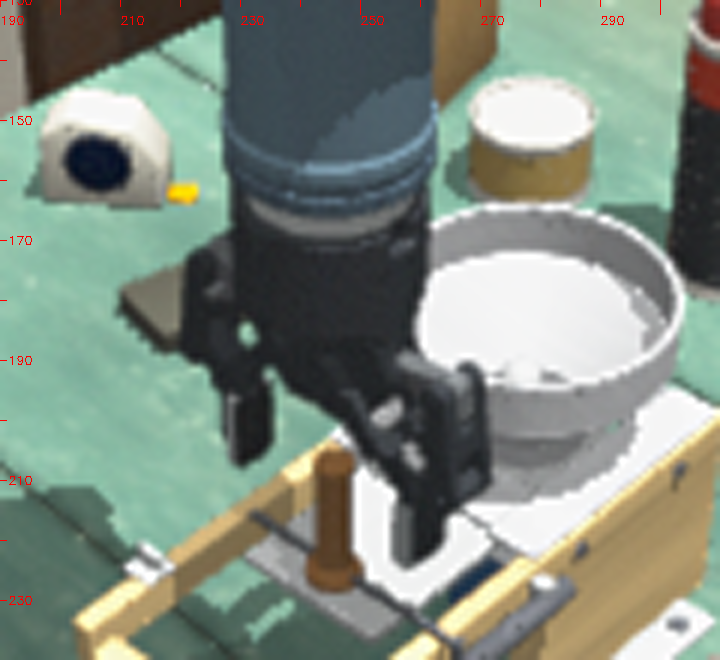

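```bash
python3 -m crank '[0,0,0,0,0,0,0,0,0,0,0,0,0,0,0,0,0,0,0,0,0,0,0,0,0,0,0,0,0,0,0,0,0,0,0,0,0,0,0,0]' 0 70
python3 - <<'E'
from h import *
s=read_state(); print(np.round(s['contact_force'],2),s['tcp_pos'],s['opening'])
d=snapshot("scene"); crop(d,"s16",190,130,120,110,6)
E
```

```text
time_s: 27.0
tcp_pos: [505.4, -26.3, 153.9]
ee_rot: [3.138, 0.146, 0.0]
contact_force: [-2.1, -1.8, 4.4]
opening: 14.9
[-2.14 -1.76  4.4 ] [505.35227714 -26.28309802 153.85391746] 14.919698726902775
```

View pics/s16.png

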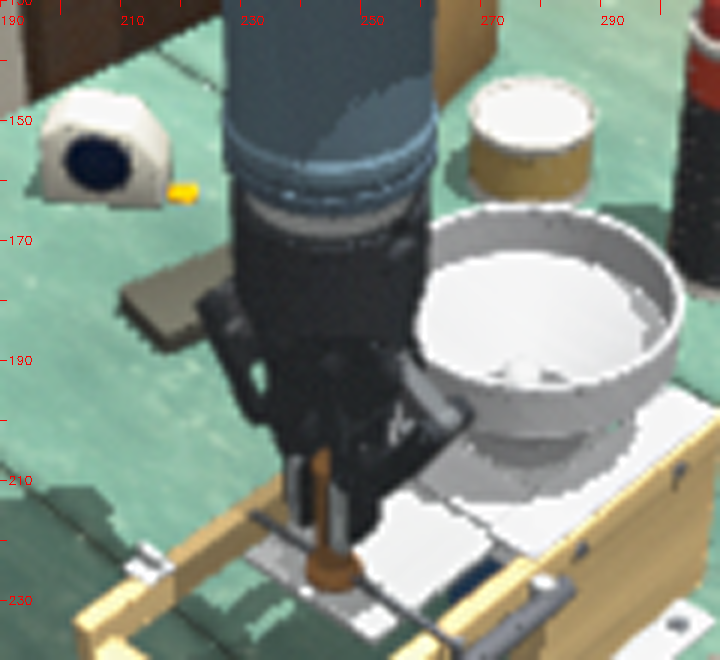

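```bash
python3 -m crank '[-0.001,0,0,0,-0.003,0,0,0,-0.005,0,0,0,-0.006,0,0,0,-0.007,0,0,0,-0.007,0,0,0,-0.007,0,0,0,-0.006,0,0,0,-0.004,0,0,0,-0.002,0,0,0]'
python3 -m crank '[0,0,0,0,0,0,0,0,0,0,0,0,0,0,0,0,0,0,0,0,0,0,0,0,0,0,0,0,0,0,0,0,0,0,0,0,0,0,0,0]'
python3 - <<'E'
from h import *
import pickle
s=read_state(); print(np.round(s['contact_force'],2),s['tcp_pos'],s['opening']); print("travel",(np.array(s['tcp_pos'])-[505.35,-26.28,0])[:2]@[-.9957,-.0924])
d=snapshot("scene");t=snapshot("top");pickle.dump((d,t),open("st1.pkl","wb"))
crop(d,"s17",195,195,45,40,15); crop(t,"t17",245,210,50,40,14)
crop(d,"s17b",190,130,120,110,6)
E
```

```text
time_s: 28.05
tcp_pos: [459.2, -30.4, 153.9]
ee_rot: [-3.138, -0.145, -0.007]
contact_force: [9.1, 1.3, -2.3]
opening: 14.9
time_s: 29.05
tcp_pos: [459.4, -30.4, 153.9]
ee_rot: [-3.138, -0.145, -0.007]
contact_force: [8.3, 2.2, -1.5]
opening: 15.1
[ 8.26  2.2  -1.54] [459.37629207 -30.40338938 153.8767055 ] 15.103413263247836
travel 46.15702216146379
```

View pics/s17.png

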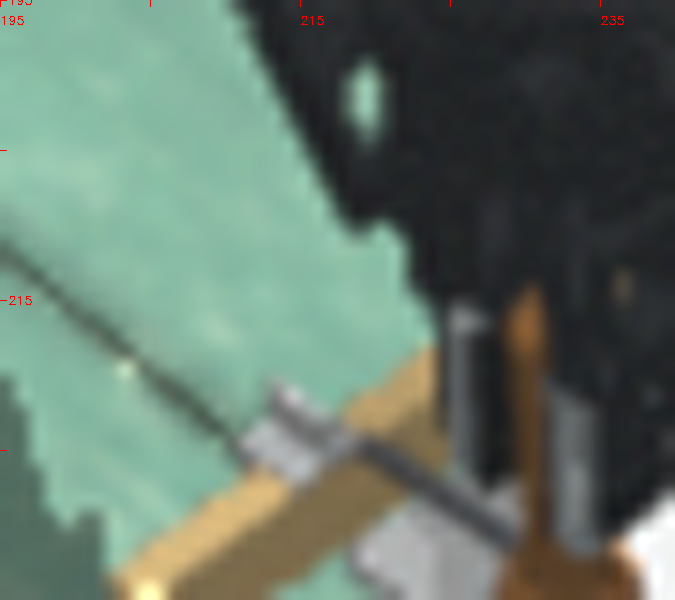

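View pics/t17.png

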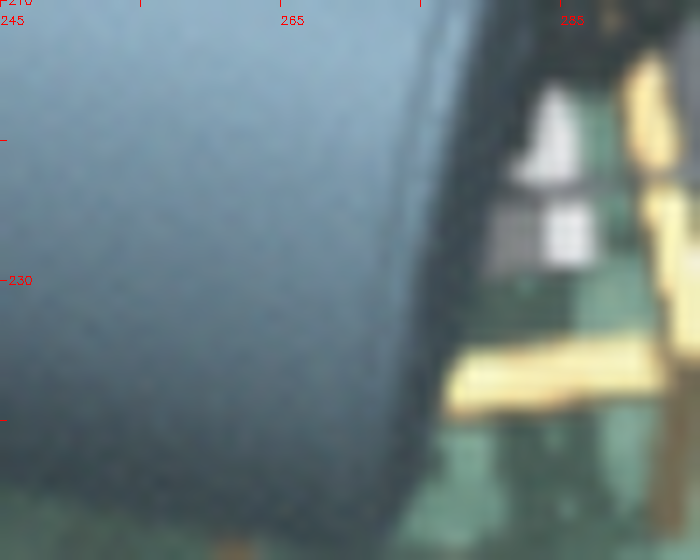

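View pics/s17b.png

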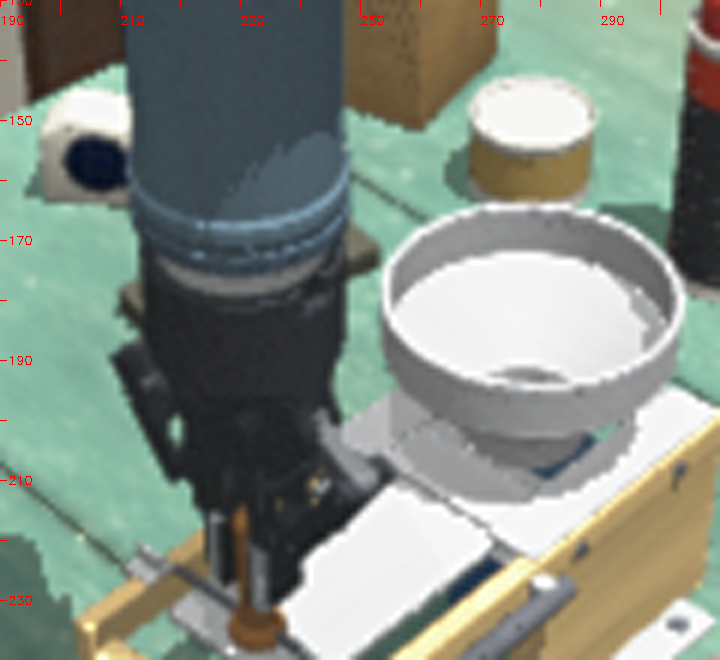

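```bash
python3 -m crank '[-0.001,0,0,0,-0.001,0,0,0,-0.001,0,0,0,-0.001,0,0,0,-0.001,0,0,0,-0.001,0,0,0,0,0,0,0,0,0,0,0,0,0,0,0,0,0,0,0]'
python3 - <<'E'
from h import *
import pickle
s=read_state(); print(np.round(s['contact_force'],2),s['tcp_pos'],s['opening']); print("travel",(np.array(s['tcp_pos'])-[505.35,-26.28,0])[:2]@[-.9957,-.0924])
f=[];
for k in range(6):
    d=snapshot("scene"); f.append(d["frame"].astype(float))
d["frame"]=np.mean(f,0).astype(np.uint8); pickle.dump(d,open("st2.pkl","wb"))
crop(d,"s18",202,212,32,24,24)
crop(d,"s18b",190,130,120,110,6)
E
```

```text
time_s: 30.15
tcp_pos: [453.5, -30.9, 153.9]
ee_rot: [-3.138, -0.145, -0.007]
contact_force: [8.8, 1.8, -2.0]
opening: 14.9
[ 8.82  1.84 -2.01] [453.53530038 -30.88016983 153.87274521] 14.908323689147325
travel 52.016952103102376
```

View pics/s18.png

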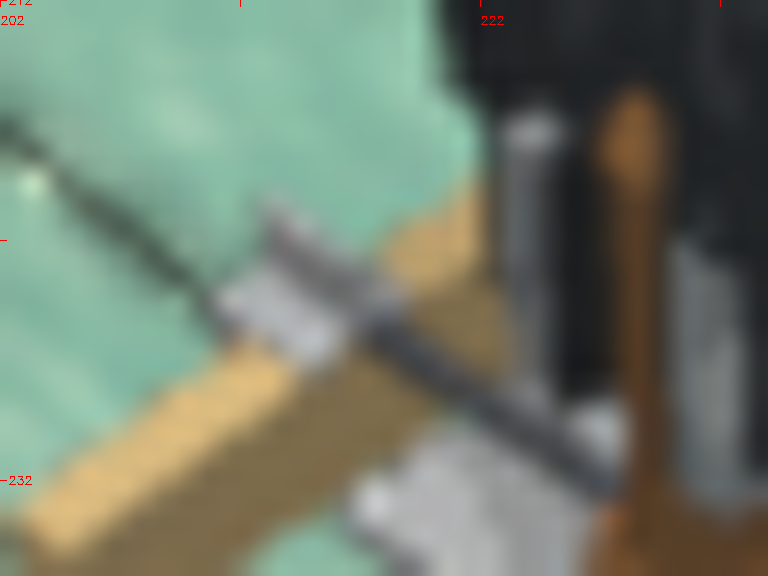

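View pics/s18b.png

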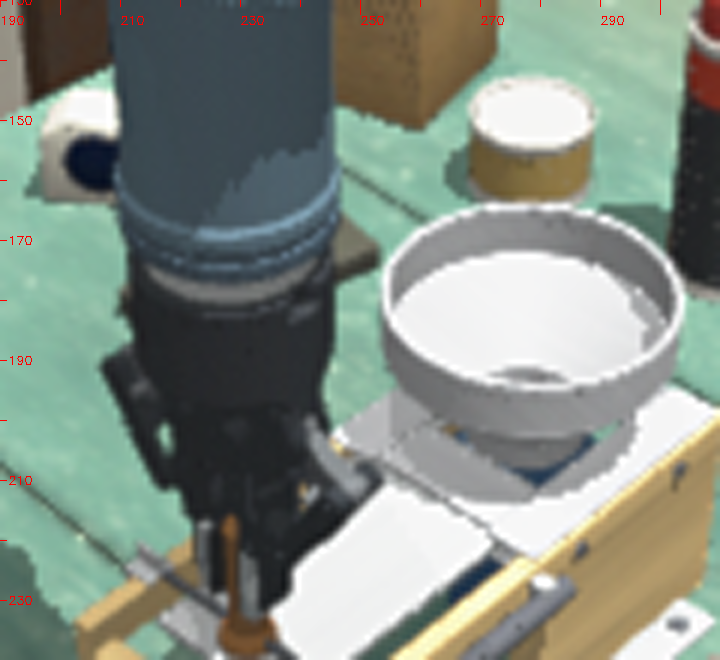

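```bash
python3 - <<'E'
from h import *
from mk import w
import pickle
d=pickle.load(open("st2.pkl","rb"))
A=np.array([217.5,225.5]);B=np.array([226.5,231.5])
def line(x,z,ys): return proj(d,[w((x,y,z)) for y in ys])
xp=-125-52
L=line(xp,110,[0,50]); 
# vertical shift so that predicted line passes mid of observed
m=(A+B)/2; t=(m[0]-L[0,0])/(L[1,0]-L[0,0]); dv=m[1]-(L[0,1]+t*(L[1,1]-L[0,1])); print("pred slope",(L[1,1]-L[0,1])/(L[1,0]-L[0,0]),"obs",6/9,"dv",dv, L)
s=24
base=cv2.resize(cv2.cvtColor(d["frame"],cv2.COLOR_RGB2BGR)[212:236,202:234],None,fx=s,fy=s,interpolation=cv2.INTER_CUBIC)
def dr(im,P,c):
    P=[(int((p[0]+.5-202)*s),int((p[1]+dv+.5-212)*s)) for p in P]; cv2.polylines(im,[np.array(P)],False,c,1)
outs=[]
for e in(-3,0,3):
    im=base.copy()
    dr(im,line(xp,110,[10,49]),(0,255,255))
    for fx in(-1.5,1.5):
        x=xp+e+fx
        dr(im,[*line(x,107,[49]),*line(x,119,[49,61]),*line(x,107,[61,49])],(0,0,255) if fx<0 else (255,0,255))
    cv2.putText(im,str(e),(20,560),0,.8,(0,0,255),2); outs.append(im[100:450,150:550])
cv2.imwrite("pics/ov.png",cv2.resize(np.hstack(outs),None,fx=.66,fy=.66,interpolation=cv2.INTER_AREA))
E
```

```text
pred slope 0.6690896640149221 obs 0.6666666666666666 dv 0.23837540933200785 [[231.20224133 234.41874915]
 [216.90974889 224.85579019]]
```

View pics/ov.png

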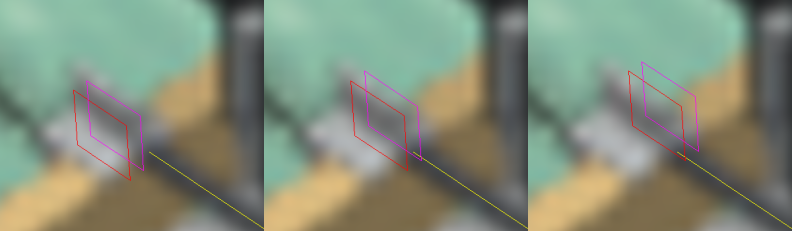

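```bash
python3 - <<'E'
from h import *
from mk import w
import pickle
from scipy.ndimage import map_coordinates
d=pickle.load(open("st2.pkl","rb")); S0=pickle.load(open("st0.pkl","rb"))[0]
def v(x,z,u): # vertical pixel of line at column u
    P=proj(d,[w((x,30,z)),w((x,61,z))]); return P[0,1]+(u-P[0,0])*(P[1,1]-P[0,1])/(P[1,0]-P[0,0])
u=215.5; b0=v(-177,110,u)
print("dv/dx per mm",v(-176,110,u)-b0,"dv/dz per mm",v(-177,111,u)-b0)
m=0.669
def prof(D,us,lo,hi,uref=215.5):
    g=cv2.cvtColor(D["frame"],cv2.COLOR_RGB2GRAY).astype(float); vs=np.arange(lo,hi,.25)
    r=[np.mean([map_coordinates(g,[[vv+m*(q-uref)],[q]],order=1)[0] for q in us]) for vv in vs]
    return vs,np.array(r)
vs,r=prof(d,np.arange(218.5,226,.5),220,229); print("pointer"); print([(round(a,2),int(b)) for a,b in zip(vs,r)])
for nm,D in(("st2",d),("st0",S0)):
    vs,r=prof(D,np.arange(213.5,216.1,.25),217,229); print(nm); print([(round(a,2),int(b)) for a,b in zip(vs,r)])
E
```

```text
dv/dx per mm -0.3937284075595926 dv/dz per mm -0.2737475564341878
pointer
[(np.float64(220.0), 104), (np.float64(220.25), 103), (np.float64(220.5), 102), (np.float64(220.75), 101), (np.float64(221.0), 101), (np.float64(221.25), 100), (np.float64(221.5), 100), (np.float64(221.75), 101), (np.float64(222.0), 102), (np.float64(222.25), 102), (np.float64(222.5), 101), (np.float64(222.75), 98), (np.float64(223.0), 95), (np.float64(223.25), 90), (np.float64(223.5), 86), (np.float64(223.75), 82), (np.float64(224.0), 78), (np.float64(224.25), 76), (np.float64(224.5), 77), (np.float64(224.75), 80), (np.float64(225.0), 86), (np.float64(225.25), 96), (np.float64(225.5), 105), (np.float64(225.75), 115), (np.float64(226.0), 124), (np.float64(226.25), 131), (np.float64(226.5), 136), (np.float64(226.75), 140), (np.float64(227.0), 143), (np.float64(227.25), 146), (np.float64(227.5), 148), (np.float64(227.75), 150), (np.float64(228.0), 153), (np.float64(228.25), 155), (np.float64(228.5), 156), (np.float64(228.75), 157)]
st2
[(np.float64(217.0), 168), (np.float64(217.25), 169), (np.float64(217.5), 169)
[... 1771 characters left out ...]
.25), 209), (np.float64(222.5), 192), (np.float64(222.75), 173), (np.float64(223.0), 154), (np.float64(223.25), 140), (np.float64(223.5), 132), (np.float64(223.75), 128), (np.float64(224.0), 131), (np.float64(224.25), 141), (np.float64(224.5), 157), (np.float64(224.75), 176), (np.float64(225.0), 193), (np.float64(225.25), 207), (np.float64(225.5), 216), (np.float64(225.75), 221), (np.float64(226.0), 224), (np.float64(226.25), 224), (np.float64(226.5), 220), (np.float64(226.75), 213), (np.float64(227.0), 205), (np.float64(227.25), 197), (np.float64(227.5), 190), (np.float64(227.75), 184), (np.float64(228.0), 179), (np.float64(228.25), 174), (np.float64(228.5), 168), (np.float64(228.75), 164)]
```

```bash
python3 - <<'E'
from h import *
d=snapshot("scene");t=snapshot("top")
cv2.imwrite("pics/s19.png",cv2.cvtColor(d["frame"],cv2.COLOR_RGB2BGR))
crop(t,"t19",240,140,70,70,8); crop(d,"s19c",250,160,70,65,10)
s=read_state(); print(s['tcp_pos'],s['opening'],s['contact_force'])
E
```

```text
[453.52337548 -30.88824074 153.87167345] 14.894988979539592 [ 9.31993123  2.2187177  -2.13809054]
```

View pics/s19.png

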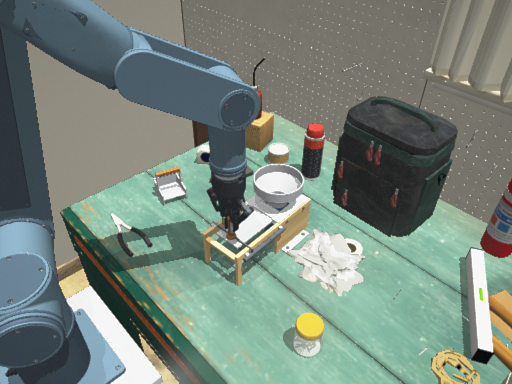

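View pics/t19.png

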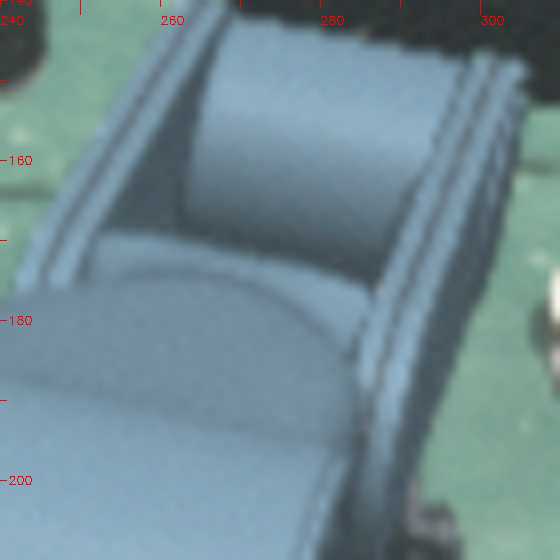

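View pics/s19c.png

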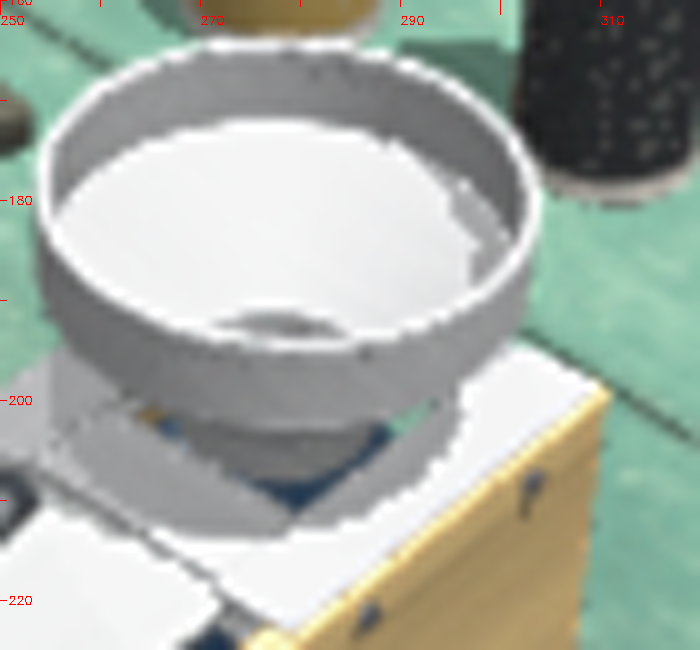

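The throat at about (276,192) is clear: the bright ball tops seen there earlier are gone. No balls are loose on the bench, the scoop stands at (170,187), and the pointer is at the fin. I'll hand it in while holding the slide.

```bash
python3 -c "
from bench import *
s=read_state();print(s['tcp_pos'],s['opening'],s['contact_force']);print(close_job())"
```

```text
[453.52337548 -30.88824074 153.87167345] 14.894988979539592 [ 9.31993123  2.2187177  -2.13809054]
the job is handed in; nothing more can be done
None
```

I tipped the balls into the hopper with the gate shut and stood the empty scoop back close to where it started. I then pulled the slide out to the mark and handed in still gripping the post, at about 30 s of the 72 s allowed.

The moves cannot tilt the tool, so I gripped the scoop's handle at its two ends. I rolled the scoop nose-down over the hopper rim, emptied it, and levelled it the same way.

**Last checks**
- **Slide:** travel was about 52 mm by the arm's position. The gripper held the post at 15 mm opening against a steady 9 N or so of spring pull.
- **Pointer:** it lined up with the fin to about 0.5 mm by the brightness profile in the scene picture. A cruder overlay of the fin's outline, read at two edges, gave between −0.7 and +1.5 mm, so treat the alignment as good to about 1 mm.
- **Balls:** they were visible in the throat before the pull, and the throat was clear afterwards with none loose on the bench in the scene picture. I could not see into the cup, because the arm blocked the top camera, so I did not see the three balls in it directly.
- **Other items:** the jar and the oil stone looked unmoved in the last scene picture. I did not check the tape or the cup separately, but nothing was driven near them.

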